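# Put the matchbox away in the candle tray's corner pocket

## Robot

A 7-joint arm with a two-finger parallel gripper is mounted at the origin on a cart in front of the work surface, level with it; the furniture and walls round the work are solid. World frame = base frame: x ahead of the robot, y to its left, z up, the work surface at z = 0. Lengths are in m, angles in rad, forces in N, time in s.
With the tool pointing down it reaches from about 0.35 to 0.9 m from the base axis. Payload 8.1 kg.
Tool frame: the origin (TCP) lies between the finger pads; the fingertips stand arm.tip_extent ahead of it and the grasp point (between the pads) lies 5 mm behind it (arm.tip_extent is the distance from the TCP to the fingertips, in m); z points along the fingers, y is the line along which they close (so a half turn about z gives the same grasp; the last joint's range is limited). The gripper opens to 92 mm and grips with 3 to 60 N. Pads are 19 mm wide; open, the fingers measure 130 mm over their backs; the gripper's body (75 mm by 190 mm) begins 47 mm behind the grasp point.
Start: joints at [-1.284, 0.434, 0.025, 1.573, -0.012, 1.134, -0.075], TCP at [0.238, 0.578, 0.241] pointing down, gripper open.
Joint ranges: [-2.62, 2.62], [-0.44, 2.09], [-1.27, 1.32], [0.08, 2.57], [-1.32, 4.46], [0.12, 2], [-2.74, 2.74]. Speed limits (rad/s): [2.22, 2.22, 3.01, 3.01, 3.14, 3.14, 3.14].

## Interface

Orientations are given as a unit quaternion [x, y, z, w].
In Python, from plant import arm gives the robot as it stands. The module is installed in compiled form; this text tells all that it offers.
- The arm moves only by the tool apply_moves, never from a script. Its argument "targets" is a list of rows, each a list of 3 entries, a list of its own where there are three numbers: the finger opening in m, from 0 to 0.0918, then the shift along the tool's x, y, z in m, then the turn about the tool's z in degrees. In form: [[claw, [x, y, z], yaw], ...]. A call has 1 to 10 rows; each row is the pose to reach, as a shift and turn from the pose commanded when the call began, along the tool's axes at that moment; what a row does not reach only later rows make up. A row lasts 1/10 s, in which the tool goes at most 50 mm and 8.59 degrees, less where a joint would pass 70% of its speed; a pose out of reach is approached as far as the arm can. A call with a gripper value outside its range is refused whole. The fingers move at their own pace and stop on an object; "newtons" is the grip in N (left out, the last holds). Time passes only in rows, so rows that repeat a pose let the fingers close. It gives the time, the measured TCP pose, the force, the opening and the grip force at its end, in the units of the state.
- arm.sense(): the state, without advancing time (a new reading comes with each control period).
- arm.capture(name): name is "side" or "top"; returns (picture, depth): 480x640x3 uint8, red, green, blue; 480x640 float32, m along the optical axis (not along the pixel's ray), 0 where there is no reading.
- arm.camera_params(name): a dict with "mtx" (3x3 intrinsics, pixels), "world_to_cam" (4x4, takes a point from world to camera coordinates). Camera axes: x right, y down, z forward; pixel columns grow to the right and rows downward; lengths in m; the calibration is good to about 2 mm. A picture is of the moment at which its call begins. camera_params takes no time and is no camera call.
- arm.job_done(): hands the job in; it is judged then, once.
The state is a dict: "t": time; "q": joint angles; "dq": joint speeds; "joint_torque": joint torques, N m; "position": TCP position; "orientation": TCP orientation; "force": force on the tool from outside, world axes, zero at the start; "wrist_torque": the same for the moment, N m; "opening": finger opening in m; "grasp_force": force on a finger pad.
Only numpy, scipy, OpenCV 4.12 (cv2) and the standard library are available. Lean on these libraries where they do the work, as an engineer would, in place of code of your own. Each camera call takes 0.05 s, during which the arm holds its last target. There are 200 camera calls.

## Task

Push the matchbox across the wooden candle tray until its long side lies flat against the tray's far rail, short of the corner pocket; then slide it along the rail into the pocket until it is fully home against the end wall. It stays lying on the tray throughout: do not pick it up or tip it, and do not disturb the tea light, the ink bottle or the pin tin.

Things in the scene. Friction and masses are not known exactly. Their poses are not given: they have to be found in the camera images.
- tray: pale wooden candle tray, fixed to the desk: board 190 mm (its x) by 300 mm (its y), 10 mm thick; origin at the centre of its underside, x towards the railed far side, y to the left along the rail, z up; board top at z = 10 mm. A straight rail 12 mm thick runs along the far side, inner face at x = 80 mm, top at z = 19 mm. The corner pocket is at the rail's left end
- pocket (a point): point on the board where the matchbox's origin lies when home (tray x 61.5, y 108.5 mm). Pocket: end wall with inner face at tray y = 135 mm, and a lip with inner face at x = 38 mm (42 mm from the rail), 10 mm thick, from the wall to y = 102 mm, then flared away from the rail to y = 88 mm, x = 22 mm; both as high as the rail. Open towards -y only; the box, home, reaches back to y = 82 mm
- matchbox: closed cardboard matchbox lying flat and loose on the tray, 37 mm (its x) by 53 mm (its y, long side) by 16 mm high, about 30 g; origin at the centre of its underside. Flat against the rail its origin is at tray x = 61.5 mm. Either end may lead
- tea_light: small round tea-light candle in a metal cup, 38 mm across, 15 mm high, loose on the tray; origin at the centre of its underside; leave it alone
- ink_bottle: square dark ink bottle with a black screw cap, 46 x 46 x 52 mm high, loose on the desk beyond the tray's right end; origin at the centre of its underside; leave it alone
- pin_tin: round brass tin with a knobbed lid, 47 mm across, 34 mm high, loose on the desk beyond the tray's left end; origin at the centre of its underside; leave it alone
Mind the look-alikes: they are no part of the job. Several things have the shape of the matchbox; the one meant has the colours described above.

How it is judged:
On the way:
1. the matchbox lies with its long side flat against the rail, still short of the pocket (x of matchbox in the frame of tray above 0.0575 m and y of matchbox in the frame of tray below 0.065 m and angle between the y axis of matchbox and the y axis of tray, either way round below 0.12 rad), for 0.2 s.
At the end, for the whole second after the job is handed in: The matchbox lies flat and still on the board inside the corner pocket, between rail and lip, its leading end within 4 mm of the end wall, square to the rail within 7 degrees; tea light, ink bottle and pin tin are within 15 mm of where they stood (y of matchbox in the frame of tray between 0.1045 and 0.1115 m and x of matchbox in the frame of tray between 0.0545 and 0.0645 m and z of matchbox in the frame of tray below 0.013 m and angle between the y axis of matchbox and the y axis of tray, either way round below 0.12 rad and angle between matchbox's own z axis and vertical below 0.08 rad and linear speed of matchbox below 0.01 m/s and distance of each of tea_light, ink_bottle, pin_tin from where it was at the start of the episode below 0.015 m); the robot touches nothing.
It fails at once if the matchbox is lifted (8 mm or more off the board) (z of matchbox in the frame of tray above 0.018 m).
It fails at once if the matchbox is tipped up (angle between matchbox's own z axis and vertical above 0.5 rad).
It fails at once if the tea light is moved 15 mm or more (distance of tea_light from where it was at the start of the episode above 0.015 m).
It fails at once if the ink bottle is moved 15 mm or more (distance of ink_bottle from where it was at the start of the episode above 0.015 m).
It fails at once if the pin tin is moved 15 mm or more (distance of pin_tin from where it was at the start of the episode above 0.015 m).
It also fails if it takes over 46 s, if anything falls off the work surface, if the arm or the gripper's body presses on something with over 40 N, if the wrist force passes 120 N, or if a joint passes its speed limit or range.

## Working session

There is one attempt and no reset: what is moved stays moved. The work goes in short steps, Python scripts to look and compute and a tool call to move; the robot and the scene stay as the last step left them, time stands still between calls to the robot, and variables do not carry over. Pictures are saved under pics/ and viewed, at most 10 in all, crops included, and the job is handed in when it is done.

Besides the shell and the picture viewer there is one more tool, called after "Request:" as a command line: name --argument value ..., lists and objects as JSON in quotes. apply_moves: Moves the arm, as the interface text tells. Its arguments: {"type":"object","properties":{"targets":{"type":"array"},"newtons":{"type":"number"}},"required":["targets"]}

```bash
mkdir -p pics; python3 - <<'E'
from plant import arm
import cv2,numpy as np
for n in("top","side"):
    p,d=arm.capture(n); cv2.imwrite(f"pics/{n}0.png",p[:,:,::-1]); np.savez(f"{n}0.npz",p=p,d=d)
    c=arm.camera_params(n); print(n,c["mtx"].tolist(),np.round(c["world_to_cam"],4).tolist())
s=arm.sense(); print(s["t"],s["position"],s["orientation"],arm.tip_extent,s["opening"])
E
```

```text
top [[527.3178524687526, 0.0, 316.8827315073782], [0.0, 527.3178524687526, 241.87411279128233], [0.0, 0.0, 1.0]] [[0.003, -1.0, -0.0072, 0.011], [-0.9956, -0.0024, -0.0932, 0.5626], [0.0932, 0.0075, -0.9956, 1.0497], [0.0, 0.0, 0.0, 1.0]]
side [[501.0375133557997, 0.0, 321.82630726061996], [0.0, 501.0375133557997, 249.52660440961506], [0.0, 0.0, 1.0]] [[0.8963, -0.4435, -0.0032, -0.5272], [-0.2398, -0.4786, -0.8447, 0.1726], [0.3731, 0.7578, -0.5353, 0.6352], [0.0, 0.0, 0.0, 1.0]]
0.1 [0.23740702 0.57768672 0.24004544] [ 1.93705729e-01  9.81059435e-01 -6.87258212e-04 -5.55840153e-05] 0.014 0.09198986107617535
```

View pics/top0.png

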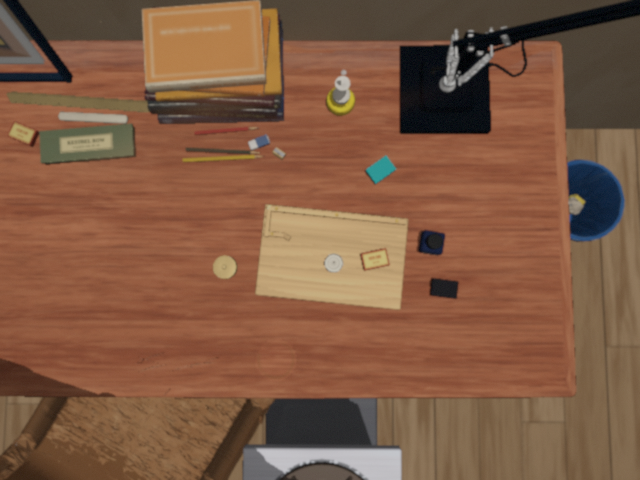

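View pics/side0.png

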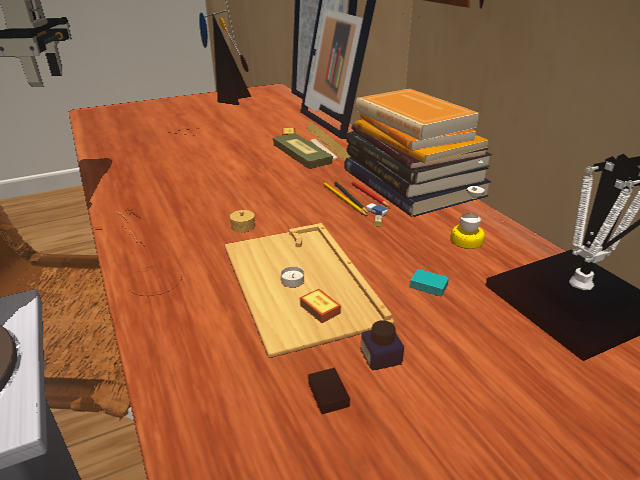

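The pictures show the pale tray with its corners at top (266,206), (407,219), (402,307) and (257,295), and the pocket at its upper left (275,230). On the tray are a yellow, red-edged box at top (375,259) / side (320,304) and the tea light at (333,263). The tin is at (225,267) and the ink bottle at (432,243).

Box-shaped candidates in the top view are the yellow/red one (375,259), teal (380,169), black (444,288) and a distant yellow one (22,133). The one at (375,259) fits, because it is the only one lying on the tray. I'll confirm with a crop while measuring.

```bash
cat > h.py <<'E'
import numpy as np,cv2
from plant import arm
def ray(n,uv,z):
    c=arm.camera_params(n);W=c["world_to_cam"];R,t=W[:3,:3],W[:3,3]
    d=np.c_[np.atleast_2d(uv),np.ones(len(np.atleast_2d(uv)))]@np.linalg.inv(c["mtx"]).T@R
    o=-R.T@t
    return (o+d*((z-o[2])/d[:,2])[:,None])[:,:2]
def cloud(n,d):
    c=arm.camera_params(n);W=c["world_to_cam"];v,u=np.mgrid[:480,:640]
    P=np.stack([(u-c["mtx"][0,2])/c["mtx"][0,0]*d,(v-c["mtx"][1,2])/c["mtx"][1,1]*d,d],-1)
    return (P-W[:3,3])@W[:3,:3]
E
python3 - <<'E'
from h import *
t=np.load("top0.npz");s=np.load("side0.npz")
a=cv2.resize(t["p"][195:315,245:465],None,fx=3.6,fy=3.6,interpolation=cv2.INTER_CUBIC)
b=cv2.resize(s["p"][215:360,215:415],None,fx=3,fy=3,interpolation=cv2.INTER_CUBIC)[:, :600]
cv2.imwrite("pics/ct.png",a[:,:,::-1]);cv2.imwrite("pics/cs.png",b[:,:,::-1])
hsv=cv2.cvtColor(t["p"],cv2.COLOR_RGB2HSV)
for u,v in[(375,259),(333,250),(333,262),(340,210),(300,270),(330,330)]:print((u,v),hsv[v,u],cloud("top",t["d"])[v,u].round(4))
C=cloud("side",s["d"])
for u,v in[(320,304),(300,330),(250,270)]:print((u,v),C[v,u].round(4))
E
```

```text
(375, 259) [ 21 107 193] [ 0.5276 -0.1052  0.0313]
(333, 250) [ 18  96 192] [ 0.5472 -0.0207  0.0108]
(333, 262) [ 19  30 160] [ 0.5216 -0.0204  0.0263]
(340, 210) [ 10 139 149] [ 0.6323 -0.0356  0.001 ]
(300, 270) [ 18  98 190] [0.5057 0.0472 0.0113]
(330, 330) [ 10 137 158] [ 3.829e-01 -1.490e-02 -3.000e-04]
(320, 304) [ 0.5281 -0.1157  0.0259]
(300, 330) [ 0.486  -0.1373  0.0097]
(250, 270) [0.4727 0.0358 0.0095]
```

View pics/ct.png

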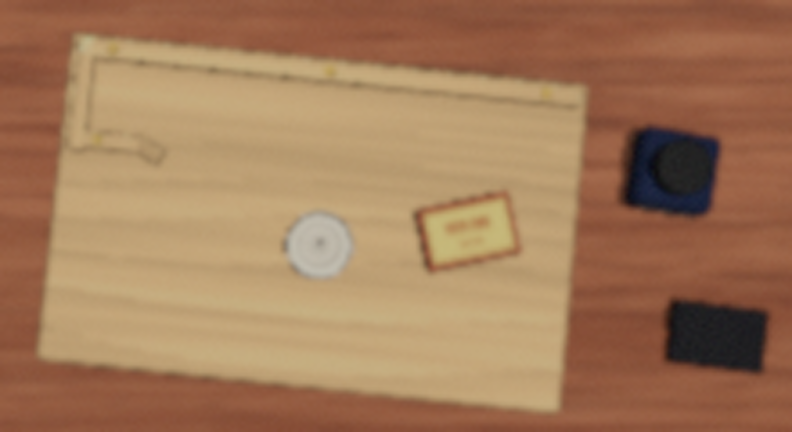

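View pics/cs.png

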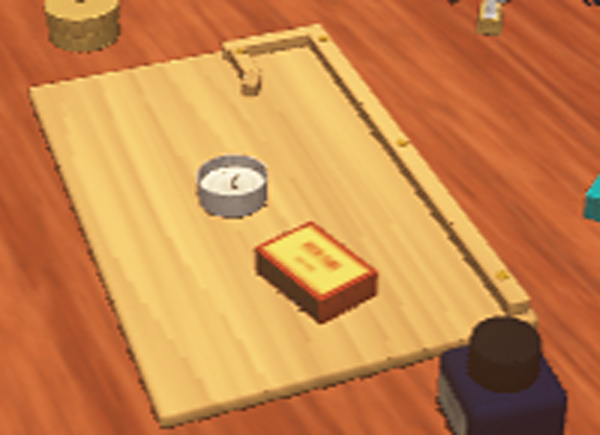

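The crops confirm it: a yellow-topped box with red edges and dark red sides, lying on the tray, with its long side turned about 15° from the rail. Next I'll measure the tray, the box and the obstacles.

```bash
cat >> h.py <<'E'
def boxmask(p,roi):
    h=cv2.cvtColor(p,cv2.COLOR_RGB2HSV).astype(int)
    m=np.zeros(p.shape[:2],np.uint8);x0,y0,x1,y1=roi
    red=((h[...,0]<12)|(h[...,0]>172))&(h[...,1]>110)
    m[y0:y1,x0:x1]=(red[y0:y1,x0:x1]*255)
    return m
def toT(xy,o,a): 
    ex=np.array([np.cos(a),np.sin(a)]);ey=np.array([-ex[1],ex[0]]);q=np.atleast_2d(xy)-o
    return np.c_[q@ex,q@ey]
def box(n,p,roi,o,a,z=.026):
    m=boxmask(p,roi);pts=np.argwhere(m)[:,::-1]
    w=ray(n,pts,z);t=toT(w,o,a)*1000
    r=cv2.minAreaRect(t.astype(np.float32));return r,cv2.boxPoints(r).round(1).tolist()
E
python3 - <<'E'
from h import *
c=lambda *q:np.array(q)/3.6+[245,195]-0.36
s=lambda *q:np.array(q)/3+[215,215]-0.33
T={}
for n,f,NL,NR,FL,FR in(("top",c,(38,357),(560,411),(76,34),(587,86)),("side",s,(30,89),(163,425),(321,26),None)):
    nl,nr=ray(n,f(NL,NR),.01); fl=ray(n,f(FL),.019)[0]
    e=nl-nr;L=np.linalg.norm(e);a=np.arctan2(e[1],e[0])-np.pi/2
    ex=np.array([np.cos(a),np.sin(a)]);o=(nl+nr)/2+.095*ex
    print(n,"L",L,"a",np.degrees(a),"o",o,"FL in tray",toT(fl,o,a))
    if FR:
        fr=ray(n,f(FR),.019)[0];g=fl-fr;print("rail ang",np.degrees(np.arctan2(g[1],g[0]))-90,np.linalg.norm(g),toT(fr,o,a))
    T[n]=(o,a)
o=(T["top"][0]+T["side"][0])/2
t=np.load("top0.npz")["p"];sd=np.load("side0.npz")["p"]
for z,n,f,q in((.026,"top",c,[(417,211),(431,270),(520,250),(506,193)]),(.026,"side",s,[(257,259),(312,222),(377,270),(322,305)])):
    w=ray(n,f(*q),z);print(n,"box",toT(w,*T[n]).round(4).tolist(),w.mean(0))
for n,f,q,z in(("top",c,[(319,244)],.025),("side",s,[(232,180)],.025)):
    w=ray(n,f(*q),z);print("tea",w,toT(w,*T[n]))
w=ray("top",c((630,130),(630,207)),.03);print("ink left",toT(w,*T["top"]))
E
```

```text
top L 0.29867040181863114 a -5.690254698831718 o [ 0.53635889 -0.01898558] FL in tray [[0.09103236 0.14736992]]
rail ang -5.758942812135544 0.2945297291130425 [[ 0.09067927 -0.1471596 ]]
side L 0.3009151858003219 a -5.926005377651384 o [ 0.53783649 -0.02686617] FL in tray [[0.08949742 0.14580747]]
top box [[0.0088, -0.0567], [-0.0235, -0.0677], [-0.0072, -0.1166], [0.0241, -0.1058]] [ 0.52831425 -0.10532805]
side box [[-0.0251, -0.0727], [0.0104, -0.0539], [0.0266, -0.1013], [-0.0075, -0.1165]] [ 0.53006638 -0.11261813]
tea [[ 0.52077172 -0.02092587]] [[-0.01531797 -0.0034762 ]]
tea [[ 0.52161182 -0.02818741]] [[-0.01600155 -0.00298928]]
ink left [[ 0.06644485 -0.17180646]
 [ 0.02296306 -0.17547688]]
```

Request:
apply_moves --targets '[[0,[-0.236,-0.27,0],0],[0,[-0.236,-0.27,0],0],[0,[-0.236,-0.27,0],0],[0,[-0.236,-0.27,0],0],[0,[-0.236,-0.27,0],0],[0,[-0.236,-0.27,0],0],[0,[-0.236,-0.27,0],0],[0,[-0.236,-0.27,0],0],[0,[-0.236,-0.27,0],0],[0,[-0.236,-0.27,0],0]]' --newtons 10

```text
t: 1.1
position: [0.3529, 0.2398, 0.2407]
orientation: [0.193, 0.981, 0.0, -0.0]
force: [0.5, 1.1, -0.1]
opening: 0.0162
grasp_force: 0.0
```

Request:
apply_moves --targets '[[0,[-0.236,-0.271,0.1],-16.6],[0,[-0.236,-0.271,0.1],-16.6],[0,[-0.236,-0.271,0.1],-16.6],[0,[-0.236,-0.271,0.1],-16.6],[0,[-0.236,-0.271,0.1],-16.6],[0,[-0.236,-0.271,0.1],-16.6],[0,[-0.236,-0.271,0.1],-16.6],[0,[-0.236,-0.271,0.1],-16.6],[0,[-0.236,-0.271,0.1],-16.6],[0,[-0.236,-0.271,0.1],-16.6]]'

```text
t: 2.1
position: [0.469, -0.1007, 0.14]
orientation: [0.05, 0.999, 0.0, -0.001]
force: [0.9, 0.6, -0.5]
opening: 0.0004
grasp_force: 0.0
```

Request:
apply_moves --targets '[[0,[0,0,0.05],0],[0,[0,0,0.09],0],[0,[0,0,0.109],0],[0,[0,0,0.109],0]]'

```text
t: 2.5
position: [0.4671, -0.0986, 0.0296]
orientation: [0.048, 0.999, 0.001, -0.002]
force: [-1.1, -0.4, 0.2]
opening: 0.0001
grasp_force: 0.0
```

```bash
python3 - <<'E'
from h import *
o=[]
for n,(x,y,k) in(("top",(335,215,3.6)),("side",(200,215,3))):
    p,d=arm.capture(n); np.savez(f"{n}1.npz",p=p,d=d)
    w,h=(110,110) if n=="top" else (215,165)
    o.append(cv2.resize(p[y:y+h,x:x+w],(400,400) if n=="top" else (400,307),interpolation=cv2.INTER_CUBIC))
o[1]=cv2.copyMakeBorder(o[1],0,93,0,0,cv2.BORDER_CONSTANT)
cv2.imwrite("pics/b.png",np.hstack(o)[:,:,::-1]); s=arm.sense();print(s["position"],s["force"])
E
```

```text
[ 0.4689429  -0.09988751  0.03215673] [-0.97863529 -0.11754476  0.63884774]
```

View pics/b.png

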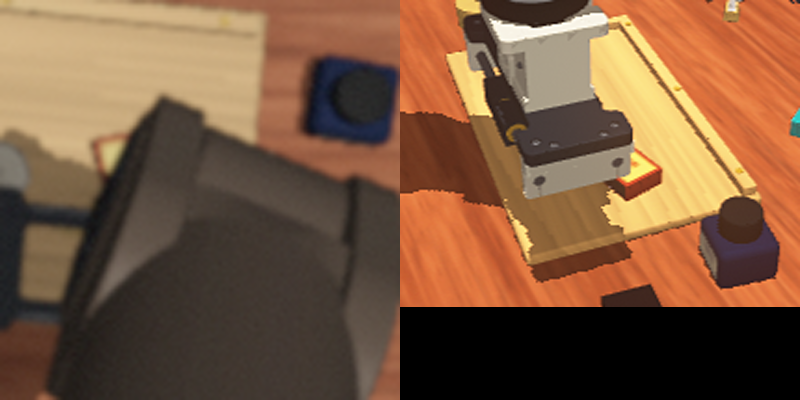

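The gripper hides the fingers in both views, but the box (side view, about (635,172) in the crop) is clear of it. I'll lower slightly and push towards the rail.

Request:
apply_moves --targets '[[0,[-0.01,0,0.003],0],[0,[-0.02,0,0.003],0],[0,[-0.026,0,0.003],0],[0,[-0.032,0,0.003],0],[0,[-0.038,0,0.003],0],[0,[-0.044,0,0.003],0],[0,[-0.05,0,0.003],0],[0,[-0.056,0,0.003],0],[0,[-0.062,0,0.003],0],[0,[-0.066,0,0.003],0]]'

```text
t: 3.6
position: [0.5348, -0.1084, 0.0287]
orientation: [0.05, 0.999, -0.0, 0.0]
force: [-0.6, -0.1, 0.5]
opening: 0.0008
grasp_force: 0.3
```

```bash
python3 - <<'E'
from h import *
o=[]
p,d=arm.capture("side");np.savez("side2.npz",p=p,d=d)
cv2.imwrite("pics/c.png",cv2.resize(p[190:390,200:420],None,fx=2.7,fy=2.7,interpolation=cv2.INTER_CUBIC)[:,:,::-1]); s=arm.sense();print(s["position"],s["force"])
E
```

```text
[ 0.53541109 -0.10839024  0.02875507] [2.02080995 0.07755988 0.49125988]
```

View pics/c.png

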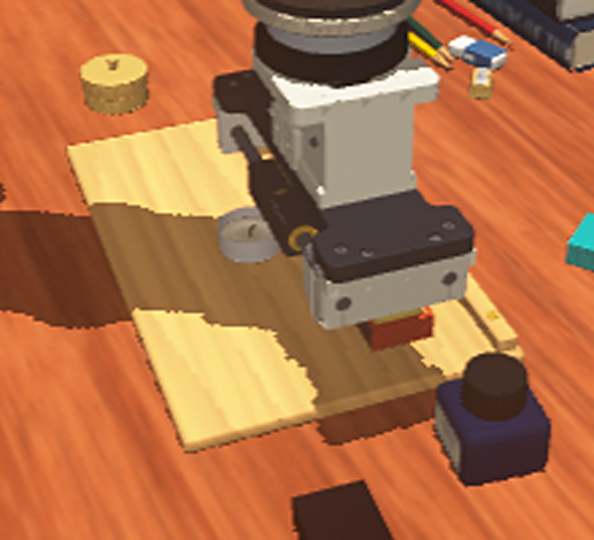

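The box is ahead of the finger, with its red end at crop (400,335), and still on the board. I'll keep going to the rail.

Request:
apply_moves --targets '[[0,[-0.006,0,0],0],[0,[-0.012,0,0],0],[0,[-0.017,0,0],0],[0,[-0.021,0,0],0],[0,[-0.023,0,0],0],[0,[-0.024,0,0],0],[0,[-0.025,0,0],0]]'

```text
t: 4.35
position: [0.5589, -0.1107, 0.0287]
orientation: [0.05, 0.999, 0.0, -0.0]
force: [-0.7, 0.9, 0.2]
opening: 0.0004
grasp_force: 0.1
```

Request:
apply_moves --targets '[[0,[-0.001,0,0],0],[0,[-0.002,0,0],0],[0,[-0.002,0,0],0]]'

```text
t: 4.65
position: [0.5611, -0.111, 0.0287]
orientation: [0.05, 0.999, -0.0, 0.0]
force: [-0.3, 0.5, -0.1]
opening: 0.0003
grasp_force: 0.0
```

Request:
apply_moves --targets '[[0,[-0.001,0,0],0],[0,[-0.002,0,0],0],[0,[-0.002,0,0],0]]'

```text
t: 4.95
position: [0.5613, -0.111, 0.0285]
orientation: [0.05, 0.999, 0.0, -0.002]
force: [-6.1, 0.6, 5.3]
opening: 0.0004
grasp_force: 3.1
```

Request:
apply_moves --targets '[[0,[-0.001,0,0],0],[0,[-0.002,0,0],0],[0,[-0.002,0,0],0]]'

```text
t: 5.25
position: [0.5614, -0.111, 0.0282]
orientation: [0.05, 0.999, 0.001, -0.003]
force: [-11.8, 1.1, 9.6]
opening: 0.0006
grasp_force: 6.0
```

Request:
apply_moves --targets '[[0,[-0.001,0,0],0],[0,[-0.002,0,0],0],[0,[-0.002,0,0],0]]'

```text
t: 5.55
position: [0.5614, -0.111, 0.028]
orientation: [0.05, 0.999, 0.001, -0.005]
force: [-17.3, 2.1, 14.7]
opening: 0.0002
grasp_force: 8.9
```

Contact is firm, at a finger x of about 34 mm in the tray frame, which means flush with the rail. I'll back off and look.

Request:
apply_moves --targets '[[0,[0.006,0,0],0],[0,[0.02,0,0],0],[0,[0.04,0,-0.01],0],[0,[0.07,0,-0.05],0],[0,[0.11,0,-0.08],0],[0,[0.15,0,-0.1],0],[0,[0.15,0,-0.1],0]]'

```text
t: 6.25
position: [0.414, -0.0964, 0.1306]
orientation: [0.051, 0.999, 0.001, 0.0]
force: [0.6, 0.9, -0.1]
opening: 0.0004
grasp_force: 0.0
```

```bash
python3 - <<'E'
from h import *
o=[]
for n in("top","side"):
    p,d=arm.capture(n); np.savez(f"{n}3.npz",p=p,d=d)
    q=p[195:315,345:445] if n=="top" else p[190:390,220:420]
    o.append(cv2.resize(q,(400,480) if n=="top" else (400,400),interpolation=cv2.INTER_CUBIC))
o[1]=cv2.copyMakeBorder(o[1],0,80,0,0,cv2.BORDER_CONSTANT)
cv2.imwrite("pics/d.png",np.hstack(o)[:,:,::-1]); s=arm.sense();print(s["position"],s["force"])
E
```

```text
[ 0.41837491 -0.09637805  0.1296684 ] [-0.5627597  -0.44225212 -0.43653979]
```

View pics/d.png

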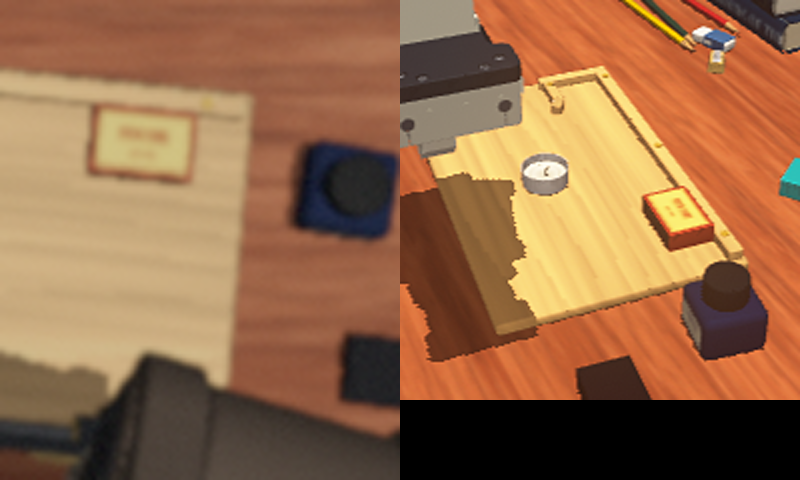

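The box lies flat against the rail (top crop (143,145)), and the tea light and bottle haven't moved. The fingertip shows in the side view at crop (439,150), so I can use it to check the side calibration.

```bash
python3 - <<'E'
from h import *
for n in("side",):
    c=arm.camera_params(n);q=c["world_to_cam"]@[.4165,-.0965,.1160,1];q=c["mtx"]@q[:3];print("tip proj",q[:2]/q[2])
T={"top":(np.array([.5364,-.0190]),np.radians(-5.72)),"side":(np.array([.5378,-.0269]),np.radians(-5.8))}
w=ray("top",np.array([(198,113),(192,183),(91,103),(88,172)])/4+[345-.4,195-.4],.026);print("top",w.round(4).tolist(),(1e3*toT(w,*T["top"])).round(1).tolist())
w=ray("side",(np.array([(313,231),(273,241),(284,188),(243,194)])/2+[220-.25,190-.25]),.026);print("side",w.round(4).tolist(),(1e3*toT(w,*T["side"])).round(1).tolist())
D=np.load("side3.npz")["d"];C=cloud("side",D)
for v in range(255,270,2):print(v,[tuple((C[v,u]*1000).round().astype(int)) for u in(232,238,244)])
E
```

```text
tip proj [236.56401522 265.5317792 ]
top [[0.6021, -0.1454], [0.5661, -0.1419], [0.6071, -0.0907], [0.5716, -0.089]] [[77.9, -119.2], [41.8, -119.3], [77.5, -64.3], [42.0, -66.1]]
side [[0.5999, -0.1549], [0.5683, -0.1518], [0.6076, -0.0999], [0.5757, -0.0926]] [[74.7, -121.1], [42.9, -121.2], [76.8, -65.6], [44.3, -61.5]]
255 [(np.int64(277), np.int64(-633), np.int64(484)), (np.int64(397), np.int64(-183), np.int64(188)), (np.int64(403), np.int64(-184), np.int64(187))]
257 [(np.int64(391), np.int64(-181), np.int64(186)), (np.int64(397), np.int64(-183), np.int64(186)), (np.int64(403), np.int64(-183), np.int64(184))]
259 [(np.int64(390), np.int64(-181), np.int64(184)), (np.int64(396), np.int64(-184), np.int64(184)), (np.int64(423), np.int64(-114), np.int64(135))]
261 [(np.int64(389), np.int64(-183), np.int64(183)), (np.int64(414), np.int64(-114), np.int64(134)), (np.int64(422), np.int64(-114), np.int64(132))]
263 [(np.int64(407), np.int64(-113), np.int64(133)), (np.int64(414), np.int64(-113), np.int64(130)), (np.int64(422), np.int64(-115), np.int64(129))]
265 [(np.int64(407), np.int64(-113), np.int64(130)), (np.int64(414), np.int64(-112), np.int64(127)), (np.int64(424), np.int64(-106), np.int64(120))]
267 [(np.int64(408), np.int64(-107), np.int64(123)), (np.int64(416), np.int64(-103), np.int64(118)), (np.int64(467), np.int64(49), np.int64(10))]
269 [(np.int64(450), np.int64(66), np.int64(0)), (np.int64(455), np.int64(47), np.int64(10)), (np.int64(465), np.int64(44), np.int64(9))]
```

The side depth agrees with the real finger to about 2 mm, so I'll trust it in y. The gap to the bottle is only about 51 mm, so I'll turn the tool a quarter turn. That puts the thin 19 mm finger dimension along the rail, offset to tray x of about 52 mm, clear of both rail and lip.

Request:
apply_moves --targets '[[0,[-0.04,-0.015,0],8],[0,[-0.08,-0.03,0],16],[0,[-0.12,-0.045,0],24],[0,[-0.163,-0.058,0],32],[0,[-0.163,-0.058,0],40],[0,[-0.163,-0.058,0],48],[0,[-0.163,-0.058,0],56],[0,[-0.163,-0.058,0],64],[0,[-0.163,-0.058,0],72],[0,[-0.163,-0.058,0],80]]'

```text
t: 7.35
position: [0.5753, -0.1707, 0.1277]
orientation: [0.682, 0.731, -0.001, 0.0]
force: [0.9, 0.7, -0.6]
opening: 0.0004
grasp_force: 0.0
```

Request:
apply_moves --targets '[[0,[0,0,0],8],[0,[0,0,0],10],[0,[0,0,0],10],[0,[0,0,0],10]]'

```text
t: 7.75
position: [0.5744, -0.1707, 0.1283]
orientation: [0.74, 0.672, -0.0, 0.0]
force: [0.4, 0.9, -0.1]
opening: 0.0002
grasp_force: 0.0
```

```bash
python3 - <<'E'
from h import *
s=arm.sense();print(s["position"],s["orientation"],s["q"],s["force"])
p,d=arm.capture("side"); cv2.imwrite("pics/e.png",cv2.resize(p[150:390,240:480],None,fx=2.4,fy=2.4,interpolation=cv2.INTER_CUBIC)[:,:,::-1]);np.savez("side4.npz",p=p,d=d)
E
```

```text
[ 0.5744468  -0.17070326  0.12831968] [ 7.40457489e-01  6.72103126e-01 -2.92673499e-04  1.00985096e-04] [-0.33091984  0.61651679  0.80654617  1.81109049 -0.538683    0.94851314
  0.61278959] [ 0.37528249  0.94106473 -0.11746387]
```

View pics/e.png

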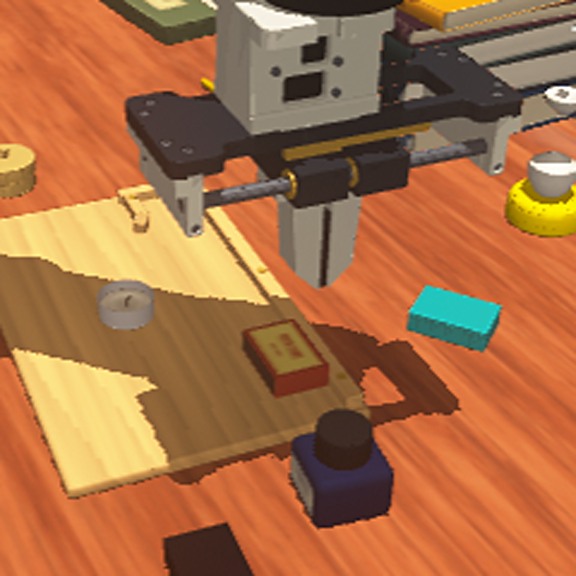

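The closed fingertip is now visible at crop (322,283), and the box with its near red end is at crop (300,375). I'll compare depths before descending.

```bash
python3 - <<'E'
from h import *
C=cloud("side",np.load("side4.npz")["d"])
def P(cx,cy):
    u,v=int(240+cx/2.4),int(150+cy/2.4);return (np.nanmedian(C[v-1:v+2,u-1:u+2].reshape(-1,3),0)*1000).round(1)
for n,q in{"tip R finger":(340,260),"tip2":(345,240),"tipL":(305,250),"boxend mid":(300,385),"boxend l":(285,387),"boxend r":(318,378),"bottle top-left corner face":(330,470),"bottle left":(303,480),"bottle left2":(312,490)}.items():print(n,P(*q))
E
```

```text
tip R finger [ 583.  -183.1  129.2]
tip2 [ 585.5 -183.5  140.7]
tipL [ 563.7 -180.4  139.6]
boxend mid [ 586.6 -146.    15.4]
boxend l [ 575.7 -144.9   16.6]
boxend r [ 597.5 -147.    18.4]
bottle top-left corner face [ 551.9 -233.8   34.7]
bottle left [ 542.1 -223.8   22. ]
bottle left2 [ 539.9 -237.4   26.4]
```

There is about 15 mm of clearance on both sides of the finger. I'll descend and push along the rail.

Request:
apply_moves --targets '[[0,[0,0,0.04],0],[0,[0,0,0.07],0],[0,[0,0,0.09],0],[0,[0,0,0.1],0],[0,[0,0,0.1],0],[0,[0.006,0,0.1],0],[0,[0.012,0,0.1],0],[0,[0.018,0,0.1],0],[0,[0.024,0,0.1],0],[0,[0.03,0,0.1],0]]'

```text
t: 8.8
position: [0.5775, -0.14, 0.0291]
orientation: [0.741, 0.671, 0.0, 0.0]
force: [0.3, -0.4, 1.0]
opening: 0.0005
grasp_force: 0.3
```

Request:
apply_moves --targets '[[0,[0.008,0,0],0],[0,[0.016,0,0],0],[0,[0.024,0,0],0],[0,[0.032,0,0],0],[0,[0.04,0,0],0],[0,[0.048,0,0],0],[0,[0.056,0,0],0],[0,[0.064,0,0],0],[0,[0.072,0,0],0],[0,[0.08,0,0],0]]'

```text
t: 9.8
position: [0.5852, -0.0604, 0.0287]
orientation: [0.742, 0.671, 0.0, -0.0]
force: [-0.4, -0.3, 0.0]
opening: 0.0004
grasp_force: 0.1
```

```bash
python3 - <<'E'
from h import *
s=arm.sense();print(s["position"],s["force"])
p,d=arm.capture("side"); q=arm.capture("top")[0]
a=cv2.resize(p[180:380,200:400],(400,400),interpolation=cv2.INTER_CUBIC);b=cv2.resize(q[190:310,250:370],(400,400),interpolation=cv2.INTER_CUBIC)
cv2.imwrite("pics/f.png",np.hstack([a,b])[:,:,::-1])
E
```

```text
[ 0.58515936 -0.060411    0.02869578] [-0.4402311  -0.30570478  0.04702483]
```

View pics/f.png

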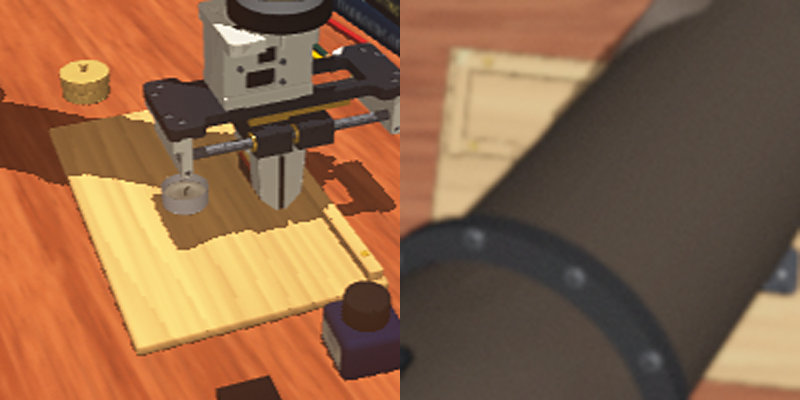

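A bit of the box's red end shows ahead of the finger at (245,165). The tea light (185,195), tin and bottle are undisturbed. Continuing.

Request:
apply_moves --targets '[[0,[0.008,0,0],0],[0,[0.016,0,0],0],[0,[0.024,0,0],0],[0,[0.032,0,0],0],[0,[0.04,0,0],0],[0,[0.048,0,0],0],[0,[0.056,0,0],0],[0,[0.063,0,0],0],[0,[0.069,0,0],0],[0,[0.075,0,0],0]]'

```text
t: 10.9
position: [0.5926, 0.014, 0.0287]
orientation: [0.742, 0.671, -0.0, -0.0]
force: [-0.1, -0.5, -1.1]
opening: 0.0006
grasp_force: 0.1
```

Request:
apply_moves --targets '[[0,[0.004,0,0],0],[0,[0.008,0,0],0],[0,[0.012,0,0],0],[0,[0.016,0,0],0],[0,[0.02,0,0],0],[0,[0.023,0,0],0],[0,[0.025,0,0],0],[0,[0.026,0,0],0],[0,[0.027,0,0],0]]'

```text
t: 11.8
position: [0.5953, 0.0403, 0.0287]
orientation: [0.742, 0.671, 0.0, 0.0]
force: [0.1, -0.2, -0.3]
opening: 0.0006
grasp_force: 0.1
```

Request:
apply_moves --targets '[[0,[0.001,0,0],0],[0,[0.002,0,0],0],[0,[0.003,0,0],0]]'

```text
t: 12.1
position: [0.5956, 0.0433, 0.0287]
orientation: [0.742, 0.671, 0.0, -0.0]
force: [-0.6, -0.1, -0.2]
opening: 0.0008
grasp_force: 0.1
```

Request:
apply_moves --targets '[[0,[0.001,0,0],0],[0,[0.002,0,0],0],[0,[0.003,0,0],0],[0,[0.003,0,0],0]]'

```text
t: 12.5
position: [0.5959, 0.0458, 0.0288]
orientation: [0.742, 0.671, -0.0, 0.0]
force: [0.4, -1.4, -0.4]
opening: 0.0003
grasp_force: 1.1
```

Request:
apply_moves --targets '[[0,[0.001,0,0],0],[0,[0.002,0,0],0],[0,[0.002,0,0],0]]'

```text
t: 12.8
position: [0.5959, 0.046, 0.0288]
orientation: [0.742, 0.67, -0.001, 0.001]
force: [-1.3, -7.8, 1.5]
opening: 0.0005
grasp_force: 3.8
```

Request:
apply_moves --targets '[[0,[0.001,0,0],0],[0,[0.002,0,0],0],[0,[0.002,0,0],0]]'

```text
t: 13.1
position: [0.5959, 0.0461, 0.0289]
orientation: [0.743, 0.67, -0.002, 0.002]
force: [-2.9, -13.2, 1.2]
opening: 0.0005
grasp_force: 6.2
```

The force is rising with the finger stalled at tray y of about 80 mm at its front, so the box is against the end wall. I'll retreat, lift and check.

Request:
apply_moves --targets '[[0,[-0.006,0,0],0],[0,[-0.02,0,0],0],[0,[-0.04,0,-0.02],0],[0,[-0.07,0,-0.06],0],[0,[-0.11,0,-0.1],0],[0,[-0.15,0.0,-0.14],0],[0,[-0.18,-0.04,-0.16],0],[0,[-0.2,-0.08,-0.16],0],[0,[-0.22,-0.12,-0.16],0],[0,[-0.22,-0.12,-0.16],0]]'

```text
t: 14.1
position: [0.448, -0.1605, 0.1898]
orientation: [0.745, 0.667, 0.001, -0.002]
force: [0.5, 1.0, -0.1]
opening: 0.0001
grasp_force: 0.0
```

```bash
python3 - <<'E'
from h import *
s=arm.sense();print(s["position"],s["force"])
p,d=arm.capture("side"); q,dt=arm.capture("top");np.savez("f.npz",p=p,d=d,q=q,dt=dt)
a=cv2.resize(p[210:290,220:320],(500,400),interpolation=cv2.INTER_CUBIC);b=cv2.resize(q[195:275,255:315],(300,400),interpolation=cv2.INTER_CUBIC)
cv2.imwrite("pics/g.png",np.hstack([a,b])[:,:,::-1])
E
```

```text
[ 0.44795554 -0.16054329  0.18977025] [ 0.49354705  0.97891596 -0.11261978]
```

View pics/g.png

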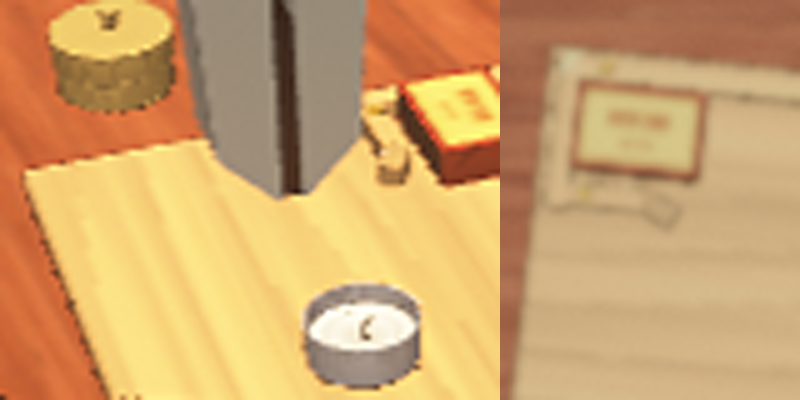

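The top view (right half) shows the box between the rail and the lip. Its left end, at (575,125), is against the end wall with no visible gap, and it sits square to the rail. The tea light is in its place, and the tool is clear.

```bash
python3 -c "
from plant import arm
print(arm.job_done())"
```

```text
the job is handed in; nothing more can be done
None
```

I pushed the matchbox flat against the rail, slid it into the corner pocket until it stalled against the end wall, and handed the job in at about 14 s; the last pictures show it square and home with the tea light undisturbed, but no verdict came back.

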